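# Press a paint tin's lid home with one turn of the press wheel

## Robot

A 6-joint arm with a two-finger parallel gripper is mounted at the origin on the work surface. World frame = base frame: x ahead of the robot, y to its left, z up, the work surface at z = 0. Lengths are in mm, angles in rad, forces in N, time in s.
With the tool pointing down it reaches from about 400 to 925 mm from the base axis. Payload 12.5 kg.
Tool frame: the origin (TCP) lies between the finger pads; the fingertips stand 14 mm ahead of it and the grasp point (between the pads) lies 5 mm behind it; x points along the fingers, y is the direction in which the jaws open and shut, and the axes are right-handed (so a half turn about x gives the same grasp; the last joint's range is limited). The gripper opens to 95 mm and grips with 3 to 60 N. Pads are 20 mm wide; open, the fingers measure 119 mm over their backs; the gripper's body (75 mm by 180 mm) begins 59 mm behind the grasp point.
Start: joints at [1.187, 0.491, 1.559, -0, 1.092, -0.106], TCP at [171.383, 601.063, 197.761] pointing down, gripper open.
Joint ranges: [-3.1, 3.1], [-0.84, 2.19], [0.05, 2.79], [-1.13, 4.28], [0.06, 2.93], [-2.69, 2.69]. Speed limits (rad/s): [2.22, 2.22, 2.79, 3.14, 3.14, 3.14].

## Interface

Orientations are given as [roll, pitch, yaw] about the fixed x, y, z axes, in that order (R = Rz(yaw) Ry(pitch) Rx(roll)).
In Python, from cell import env, cams gives the robot as it stands.
- The arm moves only by the tool carry_out, never from a script. Its arguments are lists of equal length, an entry for each row: "grip": the closure, from -1 (fully open) to 1 (shut); "linear": the shift along the tool's x, y, z scaled (see below), a list of three; "turn": the turn about the tool's x scaled (see below). In form: {"grip": [grip, ...], "linear": [[tx, ty, tz], ...], "turn": [turn, ...]}. A call has 1 to 5 rows; each row shifts and turns the commanded pose from where the row before left it, along the tool's axes as they then stand; what a row does not reach is not made up. The controller multiplies each number of a shift by 0.5 m and each number of a turn by 180 degrees. A row lasts 1/10 s, in which the tool goes at most 50 mm and 8.59 degrees, less where a joint would pass 70% of its speed; a pose out of reach is approached as far as the arm can. A call with a number of a shift or a turn outside -1 to 1 is refused whole. A call with a gripper value outside its range is refused whole. The fingers move at their own pace and stop on an object; the grip force is fixed at half the most. Time passes only in rows, so rows that do not move let the fingers close. It gives the time, the measured TCP pose, the force and the opening at its end, in the units of the state.
- env.state(): the state, without advancing time (a new reading comes with each control period).
- cams.read_camera(name): name is "side" or "top" or "wrist"; returns the picture (420x560x3 uint8, blue, green, red); there is no depth.
- cams.camera_info(name): a dict with "fx", "fy", "cx", "cy" (pixels), "dist" ([k1, k2, p1, p2, k3] as OpenCV has them; the pictures are not rectified), "view" (4x4, takes a point from world to camera coordinates). Camera axes: x right, y down, z forward; pixel columns grow to the right and rows downward; lengths in mm; the calibration is good to about 2 mm. A picture is of the moment at which its call begins: read the wrist's pose just before it. camera_info takes no time and is no camera call; for the wrist camera it gives the pose at the moment of the call.
- env.job_done(): hands the job in, once; it reports no verdict.
The state is a dict: "t": time; "joints": joint angles; "qvel": joint speeds; "tau": joint torques, N m; "eef_pos": TCP position; "tcp_rot": TCP orientation; "ft_force": force on the tool from outside, world axes, zero at the start; "moment": the same for the moment, N m; "opening": opening from 0.0 (shut) to 1.0 (fully open).
Only numpy, scipy, OpenCV 4.12 (cv2) and the standard library are available. Lean on these libraries where they do the work, as an engineer would, in place of code of your own. Each camera call takes 0.05 s, during which the arm holds its last target. There are 200 camera calls.

## Task

The orange paint tin stands in the screw press with its lid on loosely. With your fingertips push the press's hand wheel round by its red handle, clockwise seen from above, through exactly one full turn, so that the plate presses the lid home but does not go on to crush it. Only push the handle, do not grip it, then take the hand away; leave the tin standing where it is in the press and the other tins, lids and tools undisturbed.

Things in the scene. Friction and masses are not known exactly. Their poses are not given: they have to be found in the camera images.
- wheel (a joint): turning of the press's hand wheel, rad: 0 at the start, growing as the wheel turns clockwise seen from above (which screws the press down), 6.283 after one full turn. Stiff (needs about 2.5 N at the handle, and a little more while the lid goes in), stays where it is left and does not coast; no stop at one turn
- hub (a point): centre of the top of the wheel's hub, on the vertical axis of the wheel, 42 mm above the top of the press's crosshead. Spoked aluminium hand wheel of 164 mm outside diameter (rim centre line radius 74 mm, rim 16 mm thick, its top 2 mm below this point), lying level on top of the screw press; a hexagon nut stands 5 mm above this point. The wheel sinks 8 mm with the spindle in one turn
- handle: the wheel's red handle, an upright grip 24 mm thick and 60 mm tall that stands on the end of one spoke, 74 mm from the wheel's axis; it does not turn on its own pin. Origin: centre of its foot, on the wheel's rim (about 230 mm above the table at the start, top 60 mm higher); z up along the handle, x pointing outward from the wheel's axis, so that clockwise seen from above is -y. It can start in any direction from the axis
- press: green bench screw press bolted to the table: base plate 200 (x) x 190 (y) x 18 mm, two steel columns at y = +-66 mm, crosshead 172 mm wide with its top 193 mm above the table, screw spindle with a 60 mm round pressure plate over the tin. Origin: centre of the underside of the base, vertically below the wheel's axis; z up, front towards -x
- tin: orange half-litre paint tin, 85 mm across, 100 mm tall, standing on the press's base (18 mm up) between low lugs, under the pressure plate; loose, 0.4 to 0.8 kg. Origin: centre of its underside, z up
- lid (a joint): how far the tin's lid has been pressed in, m: 0 at the start (lid stands 7 mm proud of its seat), 0.007 fully home (flush with the tin's rim). The pressure plate starts 1 mm above the lid and comes down 8 mm a turn, so one turn takes it just home; turned further, the lid is crushed
- lid_top (a point): centre of the lid's top face, under the pressure plate
- tin_violet: closed violet paint tin beside the press, 85 mm across, 100 mm tall; loose, to be left alone. Origin: centre of its underside
- tin_green: closed green paint tin beside the press, 85 mm across, 100 mm tall; loose, to be left alone. Origin: centre of its underside
- lid_yellow: loose spare lid with a yellow centre lying on the table at a front corner of the press, 74 mm across, 10 mm high; to be left alone. Origin: centre of its underside
- lid_red: loose spare lid with a red centre lying on the table at a front corner of the press, 74 mm across, 10 mm high; to be left alone. Origin: centre of its underside
- opener: blue-handled tin opener (like a screwdriver), 190 mm long, 26 mm thick, lying on the table; to be left alone. Origin: under its middle
- brush: flat paint brush, 210 mm long, 42 mm wide, 20 mm thick, lying on the table; to be left alone. Origin: under its middle
- mallet: rubber mallet, 230 mm long, head 80 x 56 mm, lying behind the press, up to 56 mm high; to be left alone. Origin: under its middle
Mind the look-alikes: they are no part of the job. What is shaped like the tin but pink or yellow is not meant.

How it is judged (in metres and radians):
On the way, in this order (a step that is already met when the one before it is completed fails the run):
1. the wheel is pushed by its handle through the first half of the turn (fingers on the handle somewhere between 0.9 and 2.8 rad) (value of joint wheel between 0.9 and 2.8 rad and contact force between the fingers and handle above 0.3 N), for 0.04 s.
2. the wheel is pushed by its handle through the second half of the turn (fingers on the handle somewhere between 3.5 and 5.8 rad) (value of joint wheel between 3.5 and 5.8 rad and contact force between the fingers and handle above 0.3 N), for 0.04 s.
At the end, for the whole second after the job is handed in: The wheel stands still one full clockwise turn from where it began, within 0.26 rad (15 degrees); the lid is pressed in 5.5 to 8.5 mm (home is 7); the orange tin stands upright within 10 mm of its place, and every bystander lies or stands within 30 mm of its place (value of joint wheel between 6.023 and 6.543 rad and velocity of joint wheel between -0.05 and 0.05 rad/s and value of joint lid between 0.0055 and 0.0085 m and distance of tin from where it was at the start of the episode below 0.01 m and angle between tin's own z axis and vertical below 0.06 rad and linear speed of tin below 0.02 m/s and distance of each of tin_violet, tin_green, lid_yellow, lid_red, opener, brush, mallet from where it was at the start of the episode below 0.03 m and angle between each of tin_violet, tin_green, lid_yellow, lid_red's own z axis and vertical below 0.15 rad); the robot touches nothing.
It fails at once if the wheel is driven more than 0.5 rad past one turn (the lid is crushed) (value of joint wheel above 6.783 rad).
It fails at once if the handle is gripped: the fingers press on opposite sides of it at once ((contact force between the fingers and handle_c0 above 1 N and contact force between the fingers and handle_c2 above 1 N) or (contact force between the fingers and handle_c1 above 1 N and contact force between the fingers and handle_c3 above 1 N)).
It fails at once if the orange tin is lifted, carried or shoved (more than 20 mm) (distance of tin from where it was at the start of the episode above 0.02 m).
It fails at once if another tin, a lid or a tool is lifted, carried or shoved (more than 40 mm) (distance of any of tin_violet, tin_green, lid_yellow, lid_red, opener, brush, mallet from where it was at the start of the episode above 0.04 m).
It also fails if it takes over 58 s, if anything falls off the work surface, if the arm or the gripper's body presses on something with over 40 N, if the wrist force passes 120 N, or if a joint passes its speed limit or range.

## Working session

There is one attempt and no reset: what is moved stays moved. The work goes in short steps, Python scripts to look and compute and a tool call to move; the robot and the scene stay as the last step left them, time stands still between calls to the robot, and variables do not carry over. Pictures are saved under pics/ and viewed, about 8 in all and at most 12, crops included, and the job is handed in when it is done.

Besides the shell and the picture viewer there is one more tool, called after "Request:" by a JSON object that holds its "name" and its "arguments", one argument or row to a line. carry_out: Moves the arm, as the interface text tells. Shifts and turns lie within -1 to 1; 1 stands for 0.5 m of shift or 180 degrees of turn. Its arguments: {"type":"object","properties":{"grip":{"type":"array"},"linear":{"type":"array"},"turn":{"type":"array"}},"required":["grip","linear","turn"]}

```bash
ls; mkdir -p pics; python3 - <<'E'
from cell import env,cams
import cv2,numpy as np
a=cams.read_camera("top");b=cams.read_camera("side")
cv2.imwrite("pics/top0.png",a);cv2.imwrite("pics/side0.png",b)
for n in("top","side"):
    i=cams.camera_info(n);print(n,i["fx"],i["cx"],i["cy"],i["dist"]);print(np.round(i["view"],3).tolist())
print(env.state())
E
```

```text
pics
top 539.4553208713564 282.64133498231195 199.71222249911068 [0.06464636 0.         0.         0.         0.        ]
[[0.012, -1.0, 0.006, 31.37], [-0.991, -0.013, -0.132, 546.591], [0.132, -0.004, -0.991, 1549.942], [0.0, 0.0, 0.0, 1.0]]
side 427.79199484451533 273.0012721708993 207.66767989278145 [-0.10457226  0.          0.          0.          0.        ]
[[0.887, -0.461, -0.022, -483.072], [-0.259, -0.458, -0.85, 297.146], [0.381, 0.76, -0.526, 931.978], [0.0, 0.0, 0.0, 1.0]]
{'t': 0.1, 'joints': array([ 1.18739073e+00,  4.91522810e-01,  1.55938808e+00, -2.71500294e-05,
        1.09167270e+00, -1.05616706e-01]), 'qvel': array([ 0.00016901, -0.00307849,  0.00044604,  0.00104619,  0.00014187,
        0.00219437]), 'tau': array([ 2.44867064e-03, -6.13624549e+01, -2.58608580e+01,  6.93347747e-02,
        4.70000971e-02, -1.83701144e-05]), 'eef_pos': array([171.30432399, 600.83247487, 197.2057149 ]), 'tcp_rot': array([-1.65211693,  1.5698051 , -1.9298933 ]), 'ft_force': array([ 0.50816663, -0.07869228,  0.35146927]), 'moment': array([-0.00882316,  0.0088208 , -0.04831672]), 'opening': 0.9953983341981496}
```

View pics/top0.png

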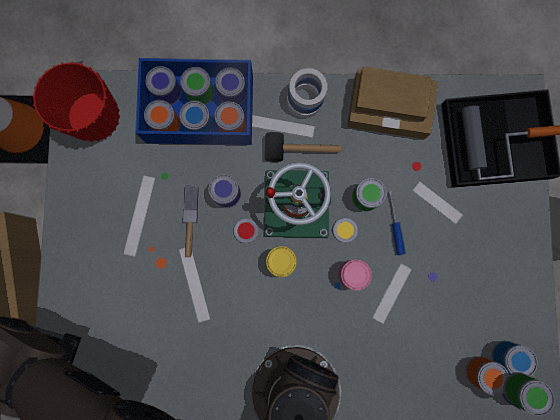

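View pics/side0.png

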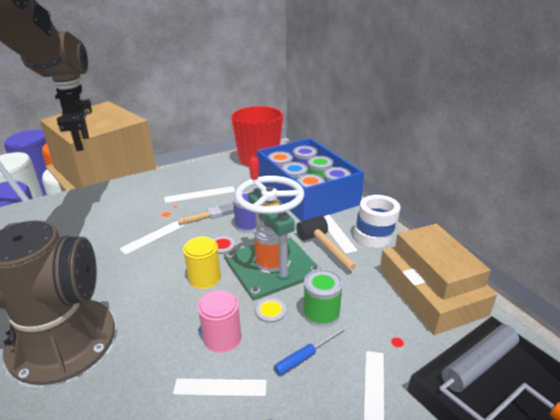

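The top view shows the wheel centred near (299,194), with the red handle on its left near (271,192), so it points roughly +y. In the side view the handle is on the far side, near (255,165). Next I'll measure both.

```bash
cat > h.py <<'E'
from cell import env,cams
import cv2,numpy as np
from scipy.spatial.transform import Rotation as Ro
def ray(n,uv):
    i=cams.camera_info(n);K=np.array([[i["fx"],0,i["cx"]],[0,i["fy"],i["cy"]],[0,0,1]])
    p=cv2.undistortPoints(np.float64([[uv]]),K,np.array(i["dist"]))[0,0]
    V=np.array(i["view"]);R,t=V[:3,:3],V[:3,3]
    return -R.T@t,R.T@np.array([*p,1])
def onz(n,uv,z):
    o,d=ray(n,uv);return o+d*(z-o[2])/d[2]
def blobs(img,box,hue):
    h=cv2.cvtColor(img,cv2.COLOR_BGR2HSV);m=np.zeros(h.shape[:2],np.uint8)
    x0,y0,x1,y1=box;s=h[y0:y1,x0:x1]
    m[y0:y1,x0:x1]=((((s[...,0]<hue)|(s[...,0]>172))&(s[...,1]>150)&(s[...,2]>70))*255)
    n,_,st,c=cv2.connectedComponentsWithStats(m)
    return m,[(st[k].tolist(),c[k].round(1).tolist()) for k in range(1,n) if st[k,4]>8]
def st():
    s=env.state();return s["t"],s["eef_pos"].round(1),s["ft_force"].round(1),round(s["opening"],2)
E
python3 - <<'E'
from h import *
a=cv2.imread("pics/top0.png");b=cv2.imread("pics/side0.png")
print(blobs(a,(255,155,345,235),8)[1]);print(blobs(b,(235,140,310,215),8)[1])
# wheel: bright ring
g=cv2.cvtColor(a,cv2.COLOR_BGR2HSV);m=((g[...,1]<60)&(g[...,2]>140)).astype(np.uint8)*255
k=np.zeros_like(m);k[150:240,255:345]=m[150:240,255:345]
c=max(cv2.findContours(k,cv2.RETR_EXTERNAL,cv2.CHAIN_APPROX_NONE)[0],key=len)
e=cv2.fitEllipse(cv2.convexHull(c));print(e);print("hub",onz("top",e[0],229))
print(Ro.from_euler("xyz",env.state()["tcp_rot"]).as_matrix().round(3))
cv2.imwrite("pics/c.png",np.hstack([cv2.resize(a[150:240,250:350],None,fx=4,fy=4),cv2.resize(b[140:240,230:320],None,fx=4,fy=3.6)]))
E
```

```text
[([266, 188, 9, 8, 56], [270.3, 191.5])]
[([236, 140, 44, 39, 715], [252.3, 152.4])]
((299.50299072265625, 193.10711669921875), (59.805816650390625, 60.78193664550781), 114.6776123046875)
hub [538.26975804  -4.23123345 229.        ]
[[-0.     0.274  0.962]
 [-0.001  0.962 -0.274]
 [-1.    -0.001 -0.   ]]
```

View pics/c.png

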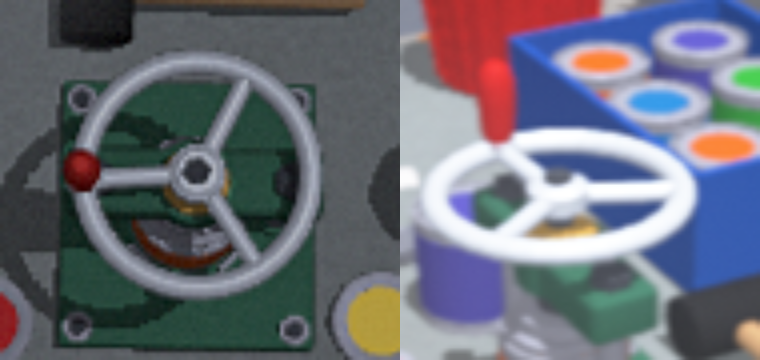

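The crop shows the wheel hub at (299.5,193) and the handle pointing left (+y) along its spoke. The nut is dark and the rim is clear.

```bash
python3 - <<'E'
from h import *
H=onz("top",(299.5,193.1),229)[:2];P=onz("top",(270.3,191.5),287)[:2]
print(H,P,np.hypot(*(P-H)),np.arctan2(*(P-H)[::-1]))
E
```

```text
[538.28823637  -4.2233536 ] [532.875794    70.17004412] 74.59002719621171 1.6434227028882267
```

Request:
{"name": "carry_out", "arguments": {
  "grip": [1, 1, 1, 1, 1],
  "linear": [
    [-0.08, 0, 0],
    [-0.08, 0, 0],
    [-0.08, 0, 0],
    [0, 0, 0],
    [0, 0, 0]
  ],
  "turn": [0, 0, 0, -0.044, -0.044]
}}

```text
t: 0.6
eef_pos: [171.4, 601.2, 318.8]
tcp_rot: [1.172, 1.569, 1.176]
ft_force: [-0.8, 0.7, -0.4]
opening: 0.632
```

Request:
{"name": "carry_out", "arguments": {
  "grip": [1, 1, 1, 1, 1],
  "linear": [
    [0, -0.07, 0.042],
    [0, -0.07, 0.042],
    [0, -0.07, 0.042],
    [0, -0.07, 0.042],
    [0, -0.07, 0.042]
  ],
  "turn": [0, 0, 0, 0, 0]
}}

```text
t: 1.1
eef_pos: [276.6, 424.4, 317.5]
tcp_rot: [-2.233, 1.571, -2.234]
ft_force: [0.0, 0.1, -0.1]
opening: 0.218
```

Request:
{"name": "carry_out", "arguments": {
  "grip": [1, 1, 1, 1, 1],
  "linear": [
    [0, -0.07, 0.042],
    [0, -0.07, 0.042],
    [0, -0.07, 0.042],
    [0, -0.07, 0.042],
    [0, -0.07, 0.042]
  ],
  "turn": [0, 0, 0, 0, 0]
}}

```text
t: 1.6
eef_pos: [381.3, 249.2, 317.7]
tcp_rot: [2.694, 1.571, 2.693]
ft_force: [0.3, 0.2, 0.7]
opening: 0.006
```

Request:
{"name": "carry_out", "arguments": {
  "grip": [1, 1, 1, 1, 1],
  "linear": [
    [0, -0.07, 0.042],
    [0, -0.07, 0.042],
    [0, -0.07, 0.042],
    [0, -0.07, 0.042],
    [0, -0.06, 0.042]
  ],
  "turn": [0, 0, 0, 0, 0]
}}

```text
t: 2.1
eef_pos: [486.2, 78.8, 317.6]
tcp_rot: [2.916, 1.571, 2.914]
ft_force: [0.5, 0.7, -1.0]
opening: -0.0
```

Request:
{"name": "carry_out", "arguments": {
  "grip": [1, 1, 1, 1, 1],
  "linear": [
    [0, 0, 0],
    [0, 0, 0],
    [0, 0, 0],
    [0, 0, 0],
    [0, 0, 0]
  ],
  "turn": [0, 0, 0, 0, 0]
}}

```text
t: 2.6
eef_pos: [485.3, 81.4, 317.9]
tcp_rot: [0.585, 1.57, 0.585]
ft_force: [0.5, -0.1, -0.3]
opening: 0.007
```

```bash
python3 - <<'E'
from h import *
print(st(),Ro.from_euler("xyz",env.state()["tcp_rot"]).as_matrix().round(3).tolist(),env.state()["joints"].round(2))
a=cams.read_camera("top");b=cams.read_camera("wrist")
cv2.imwrite("pics/d.png",np.hstack([cv2.resize(a[120:260,220:360],(420,420)),cv2.resize(b,(380,420))]))
E
```

```text
(2.6, array([485.3,  81.4, 317.9]), array([ 0.5, -0.1, -0.3]), 0.01) [[0.0, -0.0, 1.0], [0.0, 1.0, 0.0], [-1.0, 0.0, 0.0]] [ 0.03  0.19  1.69  0.    1.26 -1.54]
```

View pics/d.png

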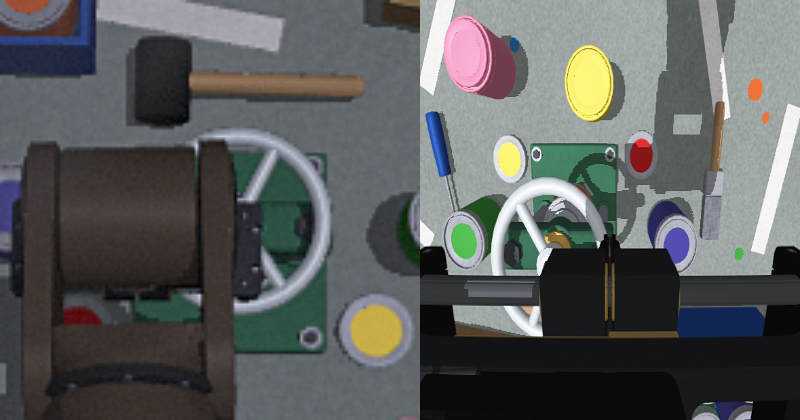

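The wrist view shows the closed fingers over the near-left of the wheel, with the surroundings clear. The tool axes line up with the world: y is +Y, z is +X and x is down. I'll descend behind the handle and compute the path.

Request:
{"name": "carry_out", "arguments": {
  "grip": [1, 1, 1, 1],
  "linear": [
    [0.056, -0.02, 0],
    [0.056, 0, 0],
    [0, 0, 0],
    [0, 0, 0]
  ],
  "turn": [0, 0, 0, 0]
}}

```text
t: 3.1
eef_pos: [485.8, 70.8, 262.4]
tcp_rot: [2.782, 1.571, 2.781]
ft_force: [0.3, -0.3, 0.2]
opening: 0.005
```

```bash
cat >> h.py <<'E'
HUB=np.array([538.3,-4.2]);R0=74.3;T0=1.643
def hand(w): return HUB+R0*np.array([np.cos(T0-w),np.sin(T0-w)])
def push(w): # pusher centre touching the handle from behind at wheel angle w
    th=T0-w;t=np.array([np.sin(th),-np.cos(th)]);h=np.array([10.,12.])
    for D in np.arange(45,15,-.1):
        q=np.maximum(np.abs(D*t)-h,0)
        if np.hypot(*q)<=12: break
    return hand(w)-D*t
E
python3 - <<'E'
from h import *
print(st())
ws=np.concatenate([[0],np.arange(.125,6.26,.125)])
p=np.array([push(w) for w in ws])
d=np.diff(p,axis=0)/500
for k in range(0,len(d),5): print(ws[k+1].round(3),p[min(k+5,len(d))].round(1),[[0,round(float(y),3),round(float(x),3)] for x,y in d[k:k+5]])
print(p[0])
E
```

```text
(3.1, array([485.8,  70.8, 262.4]), array([ 0.3, -0.3,  0.2]), 0.0)
0.125 [555.4  72.5] [[0, 0.006, 0.019], [0, 0.003, 0.018], [0, 0.001, 0.018], [0, -0.0, 0.017], [0, -0.002, 0.016]]
0.75 [597.   48.2] [[0, -0.004, 0.017], [0, -0.007, 0.017], [0, -0.01, 0.017], [0, -0.013, 0.016], [0, -0.016, 0.015]]
1.375 [616.3   2.7] [[0, -0.018, 0.013], [0, -0.018, 0.01], [0, -0.018, 0.008], [0, -0.019, 0.005], [0, -0.018, 0.003]]
2.0 [607.4 -42.6] [[0, -0.018, 0.001], [0, -0.017, -0.001], [0, -0.018, -0.003], [0, -0.019, -0.006], [0, -0.018, -0.009]]
2.625 [566.8 -76.3] [[0, -0.018, -0.012], [0, -0.016, -0.016], [0, -0.014, -0.017], [0, -0.011, -0.018], [0, -0.008, -0.018]]
3.25 [522.3 -81.1] [[0, -0.006, -0.018], [0, -0.004, -0.019], [0, -0.002, -0.018], [0, 0.0, -0.017], [0, 0.002, -0.017]]
3.875 [480.5 -57.7] [[0, 0.004, -0.017], [0, 0.006, -0.017], [0, 0.009, -0.017], [0, 0.012, -0.017], [0, 0.015, -0.015]]
4.5 [460.5 -12.3] [[0, 0.017, -0.013], [0, 0.018, -0.01], [0, 0.018, -0.008], [0, 0.019, -0.005], [0, 0.018, -0.003]]
5.125 [468.5  33. ] [[0, 0.018, -0.001], [0, 0.017, 0.0], [0, 0.018, 0.003], [0, 0.019, 0.006], [0, 0.019, 0.009]]
5.75 [508.5  67.4] [[0, 0.018, 0.012], [0, 0.017, 0.015], [0, 0.014, 0.017], [0, 0.011, 0.018], [0, 0.009, 0.018]]
[510.99724942  68.31930647]
```

Request:
{"name": "carry_out", "arguments": {
  "grip": [1, 1, 1, 1, 1],
  "linear": [
    [0, -0.003, 0.025],
    [0, -0.002, 0.026],
    [0, 0.006, 0.019],
    [0, 0.003, 0.018],
    [0, 0.001, 0.018]
  ],
  "turn": [0, 0, 0, 0, 0]
}}

```text
t: 3.6
eef_pos: [539.3, 73.2, 261.6]
tcp_rot: [-3.062, 1.57, -3.063]
ft_force: [-3.1, -2.4, -0.2]
opening: 0.006
```

```bash
python3 - <<'E'
from h import *
print(st(),push(.375))
b=cams.read_camera("side");a=cams.read_camera("top")
print(blobs(b,(225,140,310,215),8)[1])
cv2.imwrite("pics/e.png",np.hstack([cv2.resize(b[120:240,200:340],(490,420)),cv2.resize(a[150:240,250:350],(310,420))]))
E
```

```text
(3.6, array([539.3,  73.2, 261.6]), array([-3.1, -2.4, -0.2]), 0.01) [538.50190589  73.57820539]
[([236, 140, 21, 27, 300], [244.3, 152.3]), ([261, 142, 19, 6, 46], [269.6, 144.5]), ([260, 156, 9, 22, 158], [264.0, 166.1])]
```

View pics/e.png

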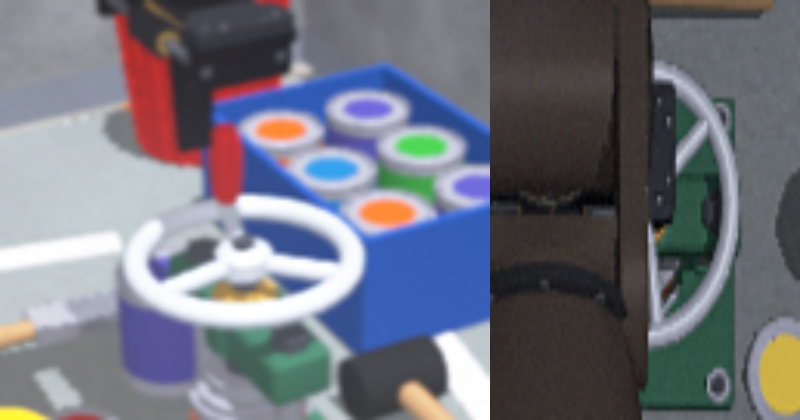

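The closed fingers push the handle from behind and the wheel has begun to turn, with about 4 N of contact. The handle is now at about (264,166) in the side view. I'll continue along the path.

Request:
{"name": "carry_out", "arguments": {
  "grip": [1, 1, 1, 1, 1],
  "linear": [
    [0, 0, 0.017],
    [0, -0.002, 0.016],
    [0, -0.004, 0.017],
    [0, -0.007, 0.017],
    [0, -0.01, 0.017]
  ],
  "turn": [0, 0, 0, 0, 0]
}}

```text
t: 4.2
eef_pos: [581.2, 61.6, 261.7]
tcp_rot: [1.678, 1.57, 1.676]
ft_force: [-3.1, 2.1, -0.5]
opening: 0.006
```

Request:
{"name": "carry_out", "arguments": {
  "grip": [1, 1, 1, 1, 1],
  "linear": [
    [0, -0.013, 0.016],
    [0, -0.016, 0.015],
    [0, -0.018, 0.013],
    [0, -0.018, 0.01],
    [0, -0.018, 0.008]
  ],
  "turn": [0, 0, 0, 0, 0]
}}

```text
t: 4.7
eef_pos: [612.0, 19.1, 261.7]
tcp_rot: [1.909, 1.571, 1.908]
ft_force: [-2.0, 3.0, -0.2]
opening: 0.002
```

```bash
python3 - <<'E'
from h import *
print(st(),push(1.625),push(1.75))
b=cams.read_camera("side")
print(blobs(b,(255,140,330,215),8)[1])
i=cams.camera_info("side")
for w in(1.5,1.6,1.7,1.8):
  print(w,cv2.projectPoints(np.array([[*hand(w),258.]]),cv2.Rodrigues(np.array(i["view"])[:3,:3])[0],np.array(i["view"])[:3,3],np.array([[i["fx"],0,i["cx"]],[0,i["fy"],i["cy"]],[0,0,1]]),np.array(i["dist"]))[0].ravel())
E
```

```text
(4.7, array([612. ,  19.1, 261.7]), array([-2. ,  3. , -0.2]), 0.0) [612.15598705  21.13343989] [614.74885752  11.82723256]
[([255, 140, 25, 27, 203], [263.7, 145.5]), ([292, 162, 8, 23, 153], [295.7, 172.6])]
1.5 [294.08150927 173.0130067 ]
1.6 [295.86044648 174.16515852]
1.7 [297.39687601 175.40597404]
1.8 [298.67258663 176.72543217]
```

Request:
{"name": "carry_out", "arguments": {
  "grip": [1, 1, 1, 1, 1],
  "linear": [
    [0, -0.019, 0.005],
    [0, -0.018, 0.003],
    [0, -0.018, 0.001],
    [0, -0.017, -0.001],
    [0, -0.018, -0.003]
  ],
  "turn": [0, 0, 0, 0, 0]
}}

```text
t: 5.25
eef_pos: [613.6, -25.4, 261.5]
tcp_rot: [2.511, 1.57, 2.51]
ft_force: [-4.0, 5.1, -1.6]
opening: 0.005
```

```bash
python3 - <<'E'
from h import *
print(st(),push(2.25),push(2.375))
print(blobs(cams.read_camera("side"),(275,140,330,215),8)[1])
E
```

```text
(5.25, array([613.6, -25.4, 261.5]), array([-4. ,  5.1, -1.6]), 0.0) [614.95638845 -24.07581722] [611.94711345 -33.40347035]
[([275, 140, 5, 5, 23], [276.9, 141.8]), ([296, 170, 11, 24, 177], [300.5, 181.6])]
```

Request:
{"name": "carry_out", "arguments": {
  "grip": [1, 1, 1, 1, 1],
  "linear": [
    [0, -0.019, -0.006],
    [0, -0.018, -0.009],
    [0, -0.018, -0.012],
    [0, -0.016, -0.016],
    [0, -0.014, -0.017]
  ],
  "turn": [0, 0, 0, 0, 0]
}}

```text
t: 5.8
eef_pos: [583.6, -68.5, 262.0]
tcp_rot: [-0.37, 1.569, -0.372]
ft_force: [3.2, 3.7, 0.3]
opening: 0.007
```

```bash
python3 - <<'E'
from h import *
print(st(),push(2.875),push(3.0))
print(blobs(cams.read_camera("side"),(275,140,330,215),8)[1])
E
```

```text
(5.8, array([583.6, -68.5, 262. ]), array([3.2, 3.7, 0.3]), 0.01) [584.96928035 -66.53264211] [576.05205957 -72.03451922]
[([275, 140, 5, 5, 22], [276.8, 141.9]), ([287, 181, 9, 23, 179], [291.4, 191.6])]
```

Request:
{"name": "carry_out", "arguments": {
  "grip": [1, 1, 1, 1, 1],
  "linear": [
    [0, -0.011, -0.018],
    [0, -0.008, -0.018],
    [0, -0.006, -0.018],
    [0, -0.004, -0.019],
    [0, -0.002, -0.018]
  ],
  "turn": [0, 0, 0, 0, 0]
}}

```text
t: 6.35
eef_pos: [537.7, -83.4, 261.8]
tcp_rot: [-1.117, 1.57, -1.118]
ft_force: [3.4, 0.2, 0.3]
opening: 0.008
```

Request:
{"name": "carry_out", "arguments": {
  "grip": [1, 1, 1, 1, 1],
  "linear": [
    [0, 0, -0.017],
    [0, 0.002, -0.017],
    [0, 0.004, -0.017],
    [0, 0.006, -0.017],
    [0, 0.009, -0.017]
  ],
  "turn": [0, 0, 0, 0, 0]
}}

```text
t: 6.85
eef_pos: [495.2, -72.2, 261.6]
tcp_rot: [-2.786, 1.571, -2.787]
ft_force: [1.1, -3.0, -0.6]
opening: 0.003
```

```bash
python3 - <<'E'
from h import *
print(st(),push(4.125),push(4.25),env.state()["joints"].round(2))
b=cams.read_camera("side")
print(blobs(b,(220,150,330,225),8)[1])
cv2.imwrite("pics/f.png",cv2.resize(b[120:260,180:340],(640,560)))
E
```

```text
(6.85, array([495.2, -72.2, 261.6]), array([ 1.1, -3. , -0.6]), 0.0) [496.43688809 -71.46232126] [488.17380982 -65.37405544] [-0.28  0.25  1.77 -0.    1.13 -1.85]
[([237, 150, 21, 17, 128], [244.7, 158.9]), ([258, 189, 9, 21, 137], [262.0, 200.1])]
```

View pics/f.png

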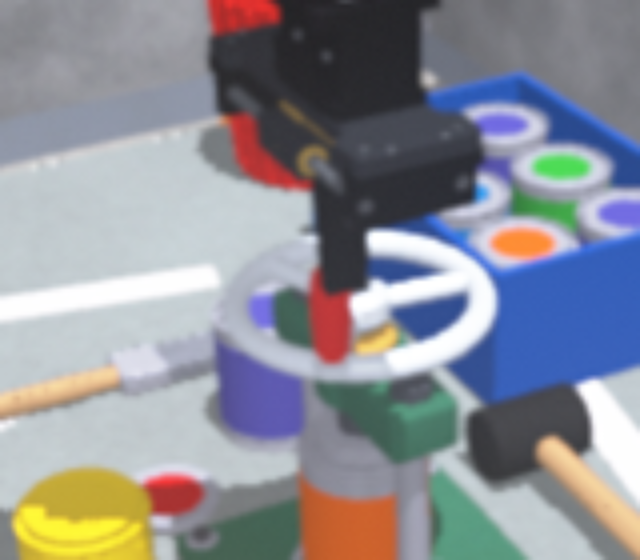

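The side view shows the handle at (262,200) with the fingers behind it, and the wheel at about 4.1 rad. The tin and bystanders are undisturbed.

Request:
{"name": "carry_out", "arguments": {
  "grip": [1, 1, 1, 1, 1],
  "linear": [
    [0, 0.012, -0.017],
    [0, 0.015, -0.015],
    [0, 0.017, -0.013],
    [0, 0.018, -0.01],
    [0, 0.018, -0.008]
  ],
  "turn": [0, 0, 0, 0, 0]
}}

```text
t: 7.4
eef_pos: [462.8, -31.9, 261.3]
tcp_rot: [-3.003, 1.568, -3.004]
ft_force: [-1.5, -4.4, -1.4]
opening: 0.004
```

Request:
{"name": "carry_out", "arguments": {
  "grip": [1, 1, 1, 1, 1],
  "linear": [
    [0, 0.019, -0.005],
    [0, 0.018, -0.003],
    [0, 0.018, -0.001],
    [0, 0.017, 0],
    [0, 0.018, 0.003]
  ],
  "turn": [0, 0, 0, 0, 0]
}}

```text
t: 7.9
eef_pos: [461.7, 13.4, 261.8]
tcp_rot: [0.53, 1.571, 0.528]
ft_force: [0.1, -3.2, -1.7]
opening: -0.0
```

```bash
python3 - <<'E'
from h import *
print(st(),push(5.375),push(5.5))
b=cams.read_camera("side")
print(blobs(b,(220,150,330,225),8)[1])
E
```

```text
(7.9, array([461.7,  13.4, 261.8]), array([ 0.1, -3.2, -1.7]), -0.0) [461.32438626  14.40120668] [464.11289111  23.70202277]
[([243, 160, 14, 7, 62], [251.2, 163.4]), ([234, 179, 8, 17, 108], [237.6, 187.1])]
```

Request:
{"name": "carry_out", "arguments": {
  "grip": [1, 1, 1, 1, 1],
  "linear": [
    [0, 0.019, 0.006],
    [0, 0.019, 0.009],
    [0, 0.018, 0.012],
    [0, 0.017, 0.015],
    [0, 0, 0]
  ],
  "turn": [0, 0, 0, 0, 0]
}}

```text
t: 8.45
eef_pos: [483.7, 50.4, 261.6]
tcp_rot: [1.185, 1.57, 1.185]
ft_force: [0.2, 0.8, -0.5]
opening: 0.003
```

```bash
python3 - <<'E'
from h import *
from scipy.optimize import minimize_scalar
s=st();print(s)
ws=np.arange(5.4,6.6,.02);print(ws[np.argmin([np.hypot(*(push(w)-s[1][:2])) for w in ws])])
for w in (5.875,6.0,6.125,6.25,6.3):print(w,push(w).round(1))
b=cams.read_camera("side");print(blobs(b,(225,150,330,225),8)[1])
i=cams.camera_info("side");V=np.array(i["view"])
for w in(5.8,5.9,6.,6.1,6.28):
  print(w,cv2.projectPoints(np.array([[*hand(w),252.]]),cv2.Rodrigues(V[:3,:3])[0],V[:3,3],np.array([[i["fx"],0,i["cx"]],[0,i["fy"],i["cy"]],[0,0,1]]),np.array(i["dist"]))[0].ravel().round(1))
cv2.imwrite("pics/g.png",cv2.resize(b[120:260,180:340],(640,560)))
E
```

```text
(8.45, array([483.7,  50.4, 261.6]), array([ 0.2,  0.8, -0.5]), 0.0)
5.87999999999999
5.875 [482.   50.2]
6.0 [490.5  57.3]
6.125 [499.4  63. ]
6.25 [508.5  67.4]
6.3 [512.2  68.8]
[([239, 152, 18, 35, 292], [247.3, 166.6])]
5.8 [242.8 177.3]
5.9 [244.7 176. ]
6.0 [246.7 174.9]
6.1 [249.  173.9]
6.28 [253.4 172.3]
```

View pics/g.png

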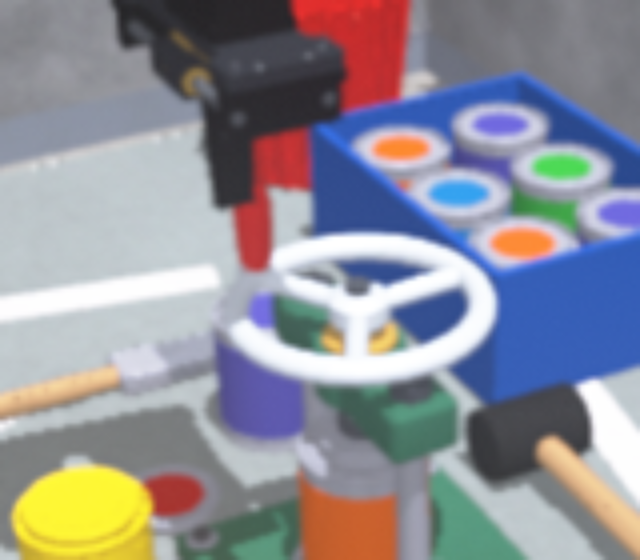

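The handle is near (244,176), which matches about 5.87 rad from the finger pose. About 0.41 rad remains.

Request:
{"name": "carry_out", "arguments": {
  "grip": [1, 1, 1, 1, 1],
  "linear": [
    [0, 0.014, 0.015],
    [0, 0.011, 0.018],
    [0, 0.009, 0.018],
    [0, 0.002, 0.004],
    [0, 0, 0]
  ],
  "turn": [0, 0, 0, 0, 0]
}}

```text
t: 9.0
eef_pos: [510.4, 67.4, 261.7]
tcp_rot: [1.663, 1.57, 1.662]
ft_force: [-1.1, -0.1, 0.7]
opening: 0.005
```

Request:
{"name": "carry_out", "arguments": {
  "grip": [1, 1],
  "linear": [
    [0, 0, 0],
    [0, 0, 0]
  ],
  "turn": [0, 0]
}}

```text
t: 9.2
eef_pos: [510.0, 67.2, 261.8]
tcp_rot: [1.329, 1.57, 1.328]
ft_force: [-0.9, 0.9, 0.5]
opening: 0.007
```

Now I'll back away (−x, slightly −y), rise, and move aside so the top camera can see the wheel.

Request:
{"name": "carry_out", "arguments": {
  "grip": [1, 1, 1, 1, 1],
  "linear": [
    [0, 0, -0.03],
    [0, 0, -0.03],
    [-0.08, 0, 0],
    [-0.08, 0, 0],
    [0, 0.08, 0]
  ],
  "turn": [0, 0, 0, 0, 0]
}}

```text
t: 9.7
eef_pos: [481.9, 105.4, 346.6]
tcp_rot: [0.047, 1.562, 0.042]
ft_force: [0.8, -0.3, -1.2]
opening: 0.005
```

Request:
{"name": "carry_out", "arguments": {
  "grip": [1, 1, 1, 1, 1],
  "linear": [
    [0, 0.08, 0],
    [0, 0.08, 0],
    [0, 0.08, 0],
    [0, 0.08, 0],
    [0, 0.08, 0]
  ],
  "turn": [0, 0, 0, 0, 0]
}}

```text
t: 10.2
eef_pos: [480.1, 308.8, 341.9]
tcp_rot: [1.052, 1.57, 1.051]
ft_force: [0.2, -0.2, -0.1]
opening: 0.003
```

```bash
python3 - <<'E'
from h import *
print(st())
a=cams.read_camera("top");b=cams.read_camera("side")
r=blobs(a,(255,155,345,235),8)[1];print(r)
print(blobs(b,(235,140,310,215),8)[1])
for _,c in r:
    P=onz("top",c,279)[:2]-HUB;print(np.hypot(*P),2*np.pi-(np.arctan2(P[1],P[0])-T0))
cv2.imwrite("pics/i.png",np.hstack([cv2.resize(a[120:260,200:400],(450,315)),cv2.resize(b[130:270,200:340],(315,315))]))
E
```

```text
(10.2, array([480.1, 308.8, 341.9]), array([ 0.2, -0.2, -0.1]), 0.0)
[([266, 190, 9, 9, 61], [270.1, 193.5])]
[([236, 140, 44, 43, 734], [252.1, 153.2])]
75.51502151061824 6.232237012431606
```

View pics/i.png

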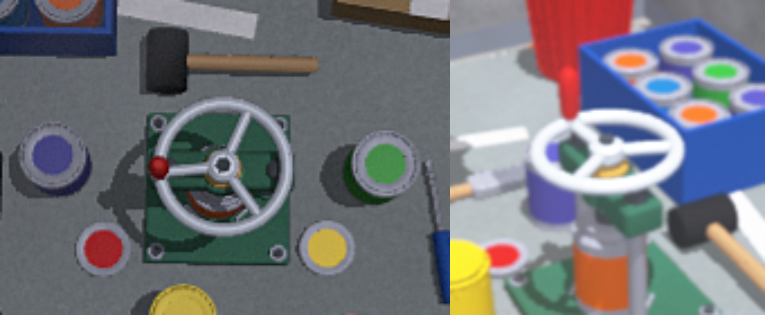

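The wheel reads 6.23 rad from above. The handle top is at (270,193.5) against (270.3,191.5) at the start, and the surroundings haven't moved. I'm handing in.

Request:
{"name": "carry_out", "arguments": {
  "grip": [1, 1],
  "linear": [
    [0, 0, 0],
    [0, 0, 0]
  ],
  "turn": [0, 0]
}}

```text
t: 10.5
eef_pos: [480.5, 306.4, 341.8]
tcp_rot: [0.552, 1.571, 0.551]
ft_force: [0.6, -0.6, 0.1]
opening: 0.004
```

```bash
python3 -c "
from h import *
print(st());print(env.job_done())"
```

```text
(10.5, array([480.5, 306.4, 341.8]), array([ 0.6, -0.6,  0.1]), 0.0)
the job is handed in; nothing more can be done
None
```

I pushed the wheel through one clockwise turn with the closed fingertips behind the red handle, backed the hand away and handed the job in at about 10.5 s. The handle was never gripped, and the push forces I read stayed under 7 N.

- **Wheel:** the last top-camera check put it at 6.23 rad, inside the 6.023–6.543 window. The fingers' final position gave about 6.27 rad, so the two agree to about 0.04 rad.
- **Lid:** I did not see the lid depth directly. At 6.23 rad the plate should have pressed it in about 6.9 mm, against 7 mm for fully home.
- **Surroundings:** in the last pictures the orange tin stood in the press, and the neighbouring tins, lids, mallet and the part of the opener in view looked unmoved. The brush was only partly in view. I judged these by eye and did not measure them.

No check failed. The hand-in reported no verdict.

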